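# Change the drone's battery at the charger

### The job

Change the drone's battery: while both packs are still in their places, turn the charger's dial fully anticlockwise to its off stop, then swap the two packs, so that the taller, charged one from the charger lies flat inside the drone's top tray and the lower, used one lies flat inside the charger's bay, either way round, with the dial left off. The rubber mat between them is free for putting a pack down on the way. Set the packs down without dropping them, leave the drone standing where it is, and do not push the screwdriver or the two loose propellers about.

Things in the scene. Friction and masses are not known exactly. Their poses are not given: they have to be found in the camera images.
- used_pack: the used battery pack, at the start in the drone's tray: a grey block with a paper band round its middle, 120 long (its x) x 44 wide (its y) x 38 mm high, about 0.3 kg; origin at the centre of its underside
- fresh_pack: the charged battery pack, at the start in the charger's bay: like the other but taller, 120 long (its x) x 44 wide (its y) x 52 mm high, about 0.4 kg; origin at the centre of its underside
- drone: a small black quadcopter without propellers, loose, standing on four feet, about 0.8 kg: 190 x 190 mm over its four motors, which are centred 80 mm from its middle in x and in y and rise to 65 mm; the tray is on top of its middle. Origin at table level under its middle, z up
- drone_bay (a point): centre of the floor of the tray on top of the drone, 68 mm above the table; x along the tray's length. The tray is 130 x 54 mm inside, with lips 10 mm high and 4 mm thick; the middle 68 mm of both long sides has no lip, for the fingers
- charger: the grey charger box, fixed, 150 (x) x 200 (y) x 55 mm high, with the bay on the -y half of its top and the dial on the +y half. Origin at table level under its middle
- charger_bay (a point): centre of the floor of the charger's bay, 55 mm above the table; x along the bay's length. The bay is 130 x 54 mm inside, with lips 10 mm high and 4 mm thick; the middle 68 mm of both long sides has no lip, for the fingers
- dial (a joint): angle of the charger's dial: 0 at the off stop (fully anticlockwise seen from above), growing clockwise to 2.4 rad; at 0 its grip bar lies along the charger's x axis
- dial_grip (a point): point on the dial's vertical axis at the height to grip its bar, 92 mm above the table; the bar is 57 mm long, 14 mm wide and 32 mm high, its top 7 mm above this point, on a disc 60 mm across
- mat: a black rubber mat on the table, fixed, 150 (x) x 90 (y) x 3 mm thick, empty: a place to put a pack down. Origin at the centre of its underside
- screwdriver: bystander: a screwdriver 180 mm long lying crosswise near the robot; origin under its middle, x along it
- prop_far: bystander: a three-bladed propeller, 126 mm across and 9 mm high, lying beyond the mat; origin under its hub
- prop_side: bystander: a three-bladed propeller like the other, lying at the left side of the table; origin under its hub
Things that resemble listed ones, but are neither listed nor needed, are in the scene too. What is shaped like the fresh_pack but green is not meant.

How it is judged:
On the way:
1. the dial is turned off (within 0.08 rad of its stop) while both packs are still in their places (value of joint dial below 0.08 rad and horizontal distance between used_pack and drone_bay below 0.012 m and z of used_pack in the frame of drone_bay between -0.005 and 0.005 m and angle between each of used_pack, fresh_pack's own z axis and vertical below 0.08 rad and angle between the x axis of used_pack and the x axis of drone_bay, either way round below 0.15 rad and horizontal distance between fresh_pack and charger_bay below 0.012 m and z of fresh_pack in the frame of charger_bay between -0.005 and 0.005 m and angle between the x axis of fresh_pack and the x axis of charger_bay, either way round below 0.15 rad), for 0.2 s.
At the end, for the whole second after the job is handed in: Taller pack in the drone's tray, lower pack in the charger's bay, each centred within 12 mm, lengthwise within 0.15 rad, flat within 0.08 rad, within 5 mm of the floor, released, at rest; dial within 0.1 rad of off; drone upright (0.05 rad), still, within 50 mm of its start (value of joint dial below 0.1 rad and horizontal distance between fresh_pack and drone_bay below 0.012 m and z of fresh_pack in the frame of drone_bay between -0.005 and 0.005 m and angle between each of fresh_pack, used_pack's own z axis and vertical below 0.08 rad and angle between the x axis of fresh_pack and the x axis of drone_bay, either way round below 0.15 rad and horizontal distance between used_pack and charger_bay below 0.012 m and z of used_pack in the frame of charger_bay between -0.005 and 0.005 m and angle between the x axis of used_pack and the x axis of charger_bay, either way round below 0.15 rad and linear speed of each of used_pack, fresh_pack, drone below 0.02 m/s and contact force between the fingers and used_pack below 0.1 N and contact force between the fingers and fresh_pack below 0.1 N and angle between drone's own z axis and vertical below 0.05 rad and distance of drone from where it was at the start of the episode below 0.05 m); the robot touches nothing.
It fails at once if a pack is dropped from more than about 3 cm or thrown (faster than 0.8 m/s out of the fingers) ((linear speed of used_pack above 0.8 m/s and contact force between the fingers and used_pack below 0.3 N) or (linear speed of fresh_pack above 0.8 m/s and contact force between the fingers and fresh_pack below 0.3 N)).
It fails at once if the drone is shoved more than 50 mm or tipped more than 0.35 rad (distance of drone from where it was at the start of the episode above 0.05 m or angle between drone's own z axis and vertical above 0.35 rad).
It fails at once if a bystander (the screwdriver or a propeller) is moved more than 50 mm (distance of any of screwdriver, prop_far, prop_side from where it was at the start of the episode above 0.05 m).
It also fails if it takes over 72 s, if anything falls off the work surface, if the arm or the gripper's body presses on something with over 40 N, if the wrist force passes 120 N, or if a joint passes its speed limit or range.

### The arm

A 7-joint arm with a two-finger parallel gripper is mounted at the origin on the work surface. World frame = base frame: x ahead of the robot, y to its left, z up, the work surface at z = 0. Lengths are in m, angles in rad, forces in N, time in s.
With the tool pointing down it reaches from about 0.35 to 0.775 m from the base axis. Payload 3.1 kg.
Tool frame: the origin (TCP) lies midway between the tips of the shut fingers; the grasp point (between the pads) lies 19 mm behind it; z points along the fingers, y is the line along which they close (so a half turn about z gives the same grasp; the last joint's range is limited). The gripper opens to 85 mm and grips with 20 to 120 N. Pads are 22 mm wide; open, the fingers measure 114 mm over their backs; the gripper's body (76 mm by 85 mm) begins 54 mm behind the grasp point. The pads swing forward as they close: fully open they stand 13 mm farther back than shut.
Start: joints at [1.305, 0.311, 0.014, 1.512, -0.004, 1.319, -0.027], TCP at [0.122, -0.536, 0.209] pointing down, gripper open.
Joint ranges: [-2.7, 2.7], [-0.3, 1.91], [-1.27, 1.3], [0.12, 2.57], [-1.44, 4.58], [0.2, 2.03], [-3.05, 3.05]. Speed limits (rad/s): [2.79, 2.79, 3.14, 3.14, 3.14, 3.14, 3.14].

### API

Orientations are given as [roll, pitch, yaw] about the fixed x, y, z axes, in that order (R = Rz(yaw) Ry(pitch) Rx(roll)).
In Python, from station import bot gives the robot as it stands. The module is installed in compiled form; this text tells all that it offers.
- The arm moves only by the shell command python3 -m crank 'ROWS' [OPENING]. ROWS is JSON, a list that holds one entry, the list of rows, each a list of 6 numbers: the shift along the tool's x, y, z as a fraction of full scale, then the turn, a rotation vector about the tool's x, y, z as a fraction of full scale. A call has exactly 10 rows; each row shifts and turns the commanded pose from where the row before left it, along the tool's axes as they then stand; what a row does not reach is not made up. Full scale, the value 1, is 12 cm for a shift and 60 degrees for a turn. A row lasts 1/8 s, in which the tool goes at most 62.5 mm and 10.7 degrees, less where a joint would pass 70% of its speed; a pose out of reach is approached as far as the arm can. A call with a number of a shift or a turn outside -1 to 1 is refused whole. A call with a gripper value outside its range is refused whole. OPENING is the opening, from 0 (shut) to 1 (fully open), set as the call begins (- or left out, the last holds). The fingers move at their own pace and stop on an object; the grip force is fixed at half the most. Time passes only in rows, so rows that do not move let the fingers close, or fill a call up. It gives the time, the measured TCP pose, the force, the opening and the grip force at its end, in the units of the state.
- bot.read_state(): the state, without advancing time (a new reading comes with each control period).
- bot.read_camera(name): name is "side" or "top" or "wrist"; returns a dict with "frame" (420x560x3 uint8, red, green, blue), "fx", "fy", "cx", "cy" (pixels), "world_to_cam" (4x4, takes a point from world to camera coordinates). Camera axes: x right, y down, z forward; pixel columns grow to the right and rows downward; lengths in m; the calibration is good to about 2 mm. A picture is of the moment at which its call begins. There is no depth.
- bot.close_job(): hands the job in; it is judged then, once.
The state is a dict: "time": time; "joint_pos": joint angles; "dq": joint speeds; "joint_torque": joint torques, N m; "eef_pos": TCP position; "tcp_rot": TCP orientation; "wrist_force": force on the tool from outside, world axes, zero at the start; "moment": the same for the moment, N m; "gripper_width": finger opening in m; "grasp_force": force on a finger pad.
Only numpy, scipy, OpenCV 4.12 (cv2) and the standard library are available. Lean on these libraries where they do the work, as an engineer would, in place of code of your own. Each camera call takes 0.05 s, during which the arm holds its last target. There are 200 camera calls.

## Working session

There is one attempt and no reset: what is moved stays moved. The work goes in short steps, Python scripts to look and compute and a shell command to move; the robot and the scene stay as the last step left them, time stands still between calls to the robot, and variables do not carry over. Pictures are saved under pics/ and viewed, at most 10 in all, crops included, and the job is handed in when it is done.

```bash
mkdir -p pics; python3 - <<'E'
from station import bot
import cv2,numpy as np
s=bot.read_state();print({k:np.round(v,3).tolist() for k,v in s.items()})
for n in("top","side"):
    c=bot.read_camera(n);cv2.imwrite(f"pics/{n}0.png",c["frame"][:,:,::-1]);print(n,c["fx"],c["fy"],c["cx"],c["cy"],np.round(c["world_to_cam"],3).tolist())
E
```

```text
{'time': 0.0, 'joint_pos': [1.305, 0.312, 0.014, 1.513, -0.004, 1.319, -0.027], 'dq': [0.001, 0.001, -0.001, 0.001, 0.0, 0.0, -0.002], 'joint_torque': [0.0, -37.992, 0.146, -23.059, 0.012, 0.014, 0.0], 'eef_pos': [0.122, -0.536, 0.208], 'tcp_rot': [-3.139, 0.0, 0.224], 'wrist_force': [0.507, -0.577, -0.151], 'moment': [0.038, 0.03, -0.078], 'grasp_force': 0.0, 'gripper_width': 0.086}
top 480.61734968394273 480.61734968394273 283.21125019062305 218.97037243683252 [[-0.023, -0.999, -0.033, 0.066], [-0.992, 0.027, -0.126, 0.546], [0.126, 0.03, -0.992, 1.18], [0.0, 0.0, 0.0, 1.0]]
side 463.48434792047243 463.48434792047243 285.2565512410421 210.91190301386197 [[-0.892, -0.452, -0.004, 0.52], [-0.337, 0.671, -0.66, 0.225], [0.301, -0.588, -0.751, 1.3], [0.0, 0.0, 0.0, 1.0]]
```

View pics/top0.png

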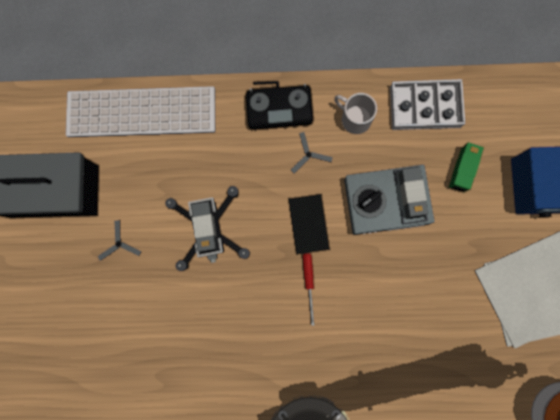

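View pics/side0.png

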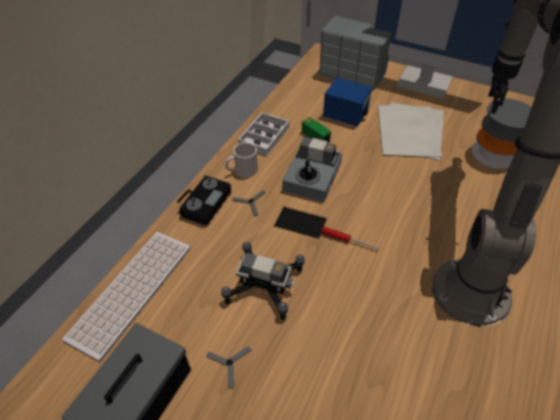

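Candidates, by top-view pixel:
- Grey pack in the drone tray (205,228): used_pack.
- Grey pack in the charger bay (414,192): fresh_pack.
- Green block (466,167): decoy.
- Dial (369,201): distinct from the radio's knobs at (260,100) and (298,98), and the parts-tray knobs near (405,105).

I'll check this choice in one close crop.

```bash
cat > h.py <<'E'
import numpy as np,cv2
from station import bot
def ray(c,u,v):
    T=np.array(c["world_to_cam"]);R,t=T[:3,:3],T[:3,3]
    d=R.T@np.array([(u-c["cx"])/c["fx"],(v-c["cy"])/c["fy"],1]);return -R.T@t,d/np.linalg.norm(d)
def plane(c,u,v,z):
    o,d=ray(c,u,v);return o+d*(z-o[2])/d[2]
def tri(*obs):
    A=np.zeros((3,3));b=np.zeros(3)
    for c,u,v in obs:
        o,d=ray(c,u,v);P=np.eye(3)-np.outer(d,d);A+=P;b+=P@o
    p=np.linalg.solve(A,b);return p,max(np.linalg.norm(np.cross(p-ray(*q)[0],ray(*q)[1])) for q in obs)
def proj(c,p):
    q=np.array(c["world_to_cam"])@np.r_[p,1];return c["fx"]*q[0]/q[2]+c["cx"],c["fy"]*q[1]/q[2]+c["cy"]
E
python3 - <<'E'
from h import *
a=cv2.imread("pics/top0.png");b=cv2.imread("pics/side0.png")
f=lambda im,x,y:cv2.resize(im[y:y+75,x:x+100],(400,300),interpolation=cv2.INTER_CUBIC)
cv2.imwrite("pics/crop.png",np.vstack([np.hstack([f(a,157,190),f(a,342,162)]),np.hstack([f(b,215,238),f(b,270,130)])]))
E
```

```text
(no output)
```

View pics/crop.png

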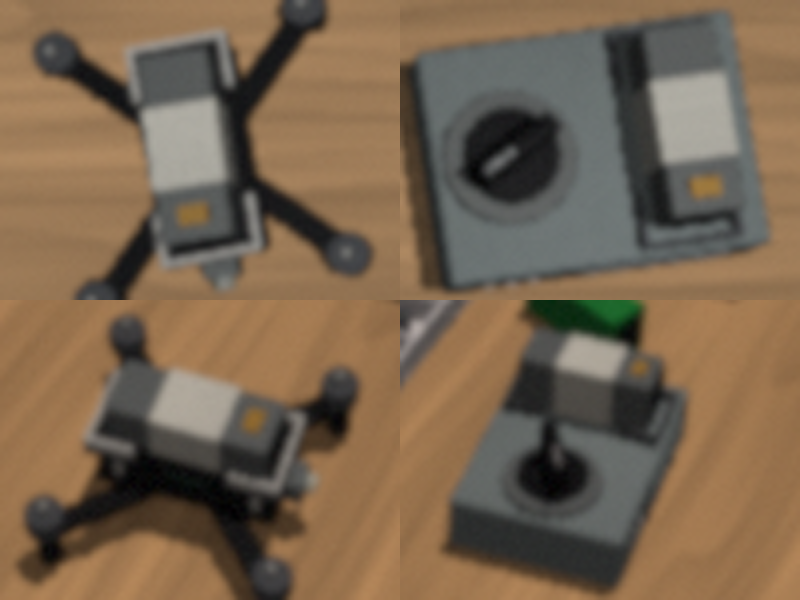

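The crop confirms it: grey packs with paper bands sit in the tray (203,226) and the bay (416,191), and the dial is at (370,200). Now I'll triangulate them.

```bash
python3 - <<'E'
from h import *
t=bot.read_camera("top");s=bot.read_camera("side")
T=lambda x,y,ox,oy:(t,ox+x/4,oy+y/4)
for n,a,b in(("used",[(140,103),(220,95),(228,180),(153,192)],[(240,78),(222,145),(148,138),(170,70)]),("fresh",[(248,78),(330,70),(340,155),(262,165)],[(172,35),(230,45),(215,82),(153,72)])):
    oa,ob=((157,190),(215,238)) if n=="used" else ((342,162),(270,130))
    ca,cb=np.mean(a,0),np.mean(b,0)
    p,e=tri((t,oa[0]+ca[0]/4,oa[1]+ca[1]/4),(s,ob[0]+cb[0]/4,ob[1]+cb[1]/4));print(n,p.round(4),e.round(4))
    q=np.array([plane(t,oa[0]+x/4,oa[1]+y/4,p[2])[:2] for x,y in a]);print(" top-only",q.mean(0).round(4), (q[0]-q[3]).round(3),(q[1]-q[2]).round(3))
    d=q[0]-q[3]+q[1]-q[2];print(" yaw",np.arctan2(d[1],d[0]))
g=lambda x,y,z:plane(t,342+x/4,162+y/4,z)
print("dial disc",g(110,157,.06),"bar", g(70,180,.099),g(155,122,.099))
print("charger corners",[g(*c,.055).round(3).tolist() for c in((20,55),(330,12),(368,240),(45,288))])
print("dial tri",tri((t,342+112/4,162+150/4),(s,270+150/4,130+150/4)))
for n,c in(("prop_far",(308,155)),("prop_side",(118,243)),("mat",(309,223)),("sd0",(305,255)),("sd1",(312,323))):print(n,plane(t,*c,0).round(3))
for n,c in (("m",(172,203)),("m",(232,191)),("m",(181,265)),("m",(244,253))):print(plane(t,*c,.065).round(3))
E
```

```text
used [0.5264 0.2426 0.1001] 0.0018
 top-only [0.5282 0.2432] [0.054 0.008] [0.052 0.005]
 yaw 0.11763116457331312
fresh [ 0.5954 -0.2671  0.1031] 0.0012
 top-only [ 0.5966 -0.2668] [0.053 0.005] [0.052 0.003]
 yaw 0.07843082508569768
dial disc [ 0.58246946 -0.16266444  0.06      ] bar [ 0.56300058 -0.13233086  0.099     ] [ 0.59669032 -0.18451523  0.099     ]
charger corners [[0.65, -0.11, 0.055], [0.671, -0.304, 0.055], [0.527, -0.319, 0.055], [0.503, -0.12, 0.055]]
dial tri (array([ 0.58180092, -0.15861012,  0.09460249]), np.float64(0.0006639174703026097))
prop_far [ 0.72  -0.016  0.   ]
prop_side [0.5   0.488 0.   ]
mat [ 0.539 -0.013  0.   ]
sd0 [ 0.457 -0.     0.   ]
sd1 [ 0.285 -0.013  0.   ]
[0.591 0.329 0.065]
[0.617 0.178 0.065]
[0.436 0.305 0.065]
[0.462 0.15  0.065]
```

```bash
python3 -m crank '[[[0.3,-0.15,-0.075,0,0,0],[0.3,-0.15,-0.075,0,0,0],[0.3,-0.15,-0.075,0,0,0],[0.3,-0.15,-0.075,0,0,0],[0.3,-0.15,-0.075,0,0,0],[0.3,-0.15,-0.075,0,0,0],[0.3,-0.15,-0.075,0,0,0],[0.3,-0.15,-0.075,0,0,0],[0.3,-0.15,-0.075,0,0,0],[0.3,-0.15,-0.075,0,0,0]]]' 1
python3 -m crank '[[[0.36,-0.175,0,0,0,0],[0.36,-0.175,0,0,0,0],[0.36,-0.175,0,0,0,0],[0.35,-0.175,0,0,0,0],[0,0,0,0,0,0.167],[0,0,0,0,0,0.167],[0,0,0,0,0,0.167],[0,0,0,0,0,0.167],[0,0,0,0,0,0.167],[0,0,0,0,0,0.167]]]'
python3 - <<'E'
from h import *
c=bot.read_camera("wrist");cv2.imwrite("pics/w1.png",c["frame"][:,:,::-1]);np.save("w1.npy",c,allow_pickle=True)
s=bot.read_state();print(s["eef_pos"],s["tcp_rot"],np.round(s["joint_pos"],2))
for n,p in(("dial",(.582,-.16,.099)),("fresh",(.596,-.267,.107))):print(n,proj(c,p))
E
```

```text
time: 1.45
eef_pos: [0.4339, -0.28, 0.2989]
tcp_rot: [-3.142, 0.0, 0.224]
wrist_force: [0.3, -0.9, -0.4]
gripper_width: 0.0853
grasp_force: 0.0
time: 2.7
eef_pos: [0.5816, -0.1608, 0.2984]
tcp_rot: [3.141, 0.001, -0.831]
wrist_force: [0.5, -0.3, -0.1]
gripper_width: 0.0852
grasp_force: 0.0
[ 0.58163356 -0.16084765  0.29839492] [ 3.14096919e+00  5.50242190e-04 -8.34668337e-01] [ 0.34  0.41 -0.15  1.16  0.06  1.58 -2.21]
dial (np.float64(275.25320011458115), np.float64(179.26003241838018))
fresh (np.float64(328.3100972818677), np.float64(105.75395311247298))
```

View pics/w1.png

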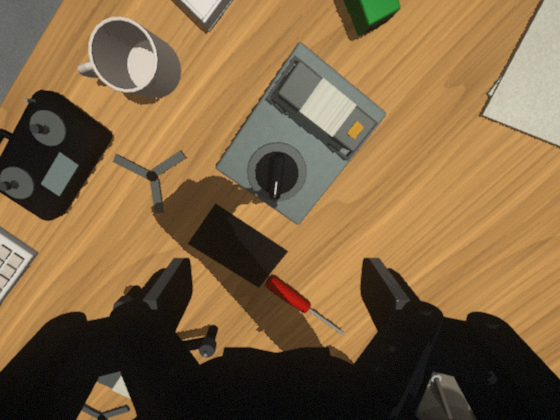

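The wrist view shows the dial at (276,172) with its bar nearly vertical (279,150)-(277,198), the fresh pack's band at (329,108), and the charger corners at (299,43), (385,113), (298,223), (217,165). I'll measure from these.

```bash
python3 - <<'E'
from h import *
c=np.load("w1.npy",allow_pickle=True).item();f=c["frame"];hsv=cv2.cvtColor(f,cv2.COLOR_RGB2HSV)
m=((hsv[...,2]>150)&(hsv[...,1]<60)).astype(np.uint8);m[:,:290]=0;m[:60]=0;m[145:]=0;m[:,370:]=0
k=max(cv2.findContours(m,0,1)[0],key=cv2.contourArea);r=cv2.minAreaRect(k);print("band",r)
B=[plane(c,*p,.107) for p in cv2.boxPoints(r)];print(np.round(B,4),np.mean(B,0))
s=bot.read_camera("top")
print("fresh tri",tri((c,*r[0]),(s,415.75,191.2)))
for C in [[(299,43),(385,113),(298,223),(217,165)]]:
    P=[plane(c,*p,.055) for p in C];print("charger",np.round(P,3),np.mean(P,0))
print("dial disc",plane(c,276,172,.06),"bar",plane(c,279,149,.099),plane(c,277,199,.099),proj(c,(.582,-.16,.06)))
cv2.imwrite("pics/w1c.png",cv2.resize(cv2.cvtColor(f[30:230,210:400],cv2.COLOR_RGB2BGR),None,fx=3,fy=3,interpolation=2))
E
```

```text
band ((327.6133728027344, 106.70262145996094), (43.7772331237793, 41.582275390625), 37.5685920715332)
[[ 0.6193 -0.2397  0.107 ]
 [ 0.6225 -0.2846  0.107 ]
 [ 0.5726 -0.2916  0.107 ]
 [ 0.5676 -0.2457  0.107 ]] [ 0.59549602 -0.26540358  0.107     ]
fresh tri (array([ 0.59590243, -0.26566955,  0.10757402]), np.float64(3.071465614872466e-05))
charger [[ 0.671 -0.302  0.055]
 [ 0.528 -0.319  0.055]
 [ 0.506 -0.127  0.055]
 [ 0.651 -0.113  0.055]] [ 0.5888172  -0.21526141  0.055     ]
dial disc [ 0.5828311  -0.16237284  0.06      ] bar [ 0.60424347 -0.19132865  0.099     ] [ 0.56268077 -0.14216982  0.099     ] (np.float64(275.30027506862217), np.float64(173.6292568511404))
```

View pics/w1c.png

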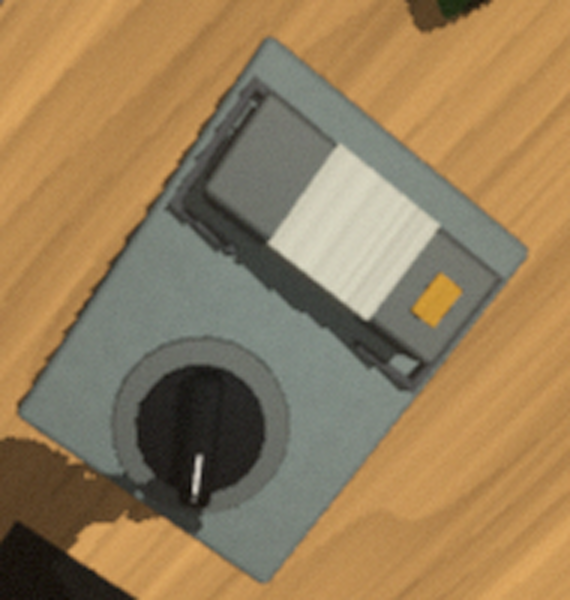

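```bash
python3 -m crank '[[[0.016,0,0,0,0,0.062],[0,0,0.35,0,0,0],[0,0,0.35,0,0,0],[0,0,0.35,0,0,0],[0,0,0.3,0,0,0],[0,0,0.25,0,0,0],[0,0,0.15,0,0,0],[0,0,0.12,0,0,0],[0,0,0,0,0,0],[0,0,0,0,0,0]]]' 1
python3 -m crank '[[[0,0,0,0,0,0],[0,0,0,0,0,0],[0,0,0,0,0,0],[0,0,0,0,0,0],[0,0,0,0,0,0],[0,0,0,0,0,0],[0,0,0,0,0,0],[0,0,0,0,0,0],[0,0,0,0,0,0],[0,0,0,0,0,0]]]' 0
python3 -c "from station import bot;print(bot.read_state())"
```

```text
time: 4.05
eef_pos: [0.5839, -0.1625, 0.0753]
tcp_rot: [-3.141, -0.001, -0.89]
wrist_force: [0.8, -0.2, -0.5]
gripper_width: 0.0853
grasp_force: 0.0
time: 5.3
eef_pos: [0.5827, -0.1628, 0.0747]
tcp_rot: [3.141, -0.0, -0.891]
wrist_force: [-4.4, -0.1, 5.1]
gripper_width: 0.0105
grasp_force: 58.7
{'time': 5.3, 'joint_pos': array([ 0.33909248,  0.52899776, -0.13853619,  1.53528045,  0.07984944,
        1.08337959, -2.27963858]), 'dq': array([-8.77400695e-04, -2.96658504e-04, -1.88279994e-05, -8.76717758e-04,
        1.33713664e-03, -2.20346544e-04, -8.04689156e-05]), 'joint_torque': array([-1.02787189e+00, -4.25923848e+01, -2.43708618e+00, -2.07823938e+01,
       -4.65743104e-01, -1.20515898e+00, -1.64314918e-02]), 'eef_pos': array([ 0.58268921, -0.16277899,  0.07474348]), 'tcp_rot': array([ 3.14063024e+00, -5.24977405e-05, -8.90641469e-01]), 'wrist_force': array([-4.44232103, -0.11350691,  5.08984543]), 'moment': array([-0.16087454,  0.79774691,  0.0095357 ]), 'grasp_force': 58.71152177453041, 'gripper_width': 0.010452462451727446}
```

```bash
python3 -m crank '[[[0,0,0,0,0,-0.12],[0,0,0,0,0,-0.12],[0,0,0,0,0,-0.12],[0,0,0,0,0,-0.12],[0,0,0,0,0,-0.12],[0,0,0,0,0,-0.12],[0,0,0,0,0,-0.12],[0,0,0,0,0,-0.06],[0,0,0,0,0,-0.06],[0,0,0,0,0,0]]]'
python3 - <<'E'
from h import *
s=bot.read_state();print(s["tcp_rot"],s["moment"],s["wrist_force"])
E
```

```text
time: 6.55
eef_pos: [0.5828, -0.1626, 0.0747]
tcp_rot: [3.141, 0.001, 0.115]
wrist_force: [-3.4, -1.6, 6.4]
gripper_width: 0.0102
grasp_force: 58.8
[3.14141431e+00 6.24536610e-04 1.14786441e-01] [-0.23046459  0.75245685  0.01649285] [-3.36228117 -1.59791243  6.36315189]
```

```bash
python3 -m crank '[[[0,0,0,0,0,-0.02],[0,0,0,0,0,-0.02],[0,0,0,0,0,-0.02],[0,0,0,0,0,-0.02],[0,0,0,0,0,0],[0,0,0,0,0,0],[0,0,0,0,0,0],[0,0,0,0,0,0],[0,0,0,0,0,0],[0,0,0,0,0,0]]]'
python3 - <<'E'
from h import *
s=bot.read_state();print(s["tcp_rot"],s["moment"],s["wrist_force"])
E
```

```text
time: 7.8
eef_pos: [0.5828, -0.1626, 0.0747]
tcp_rot: [-3.141, 0.001, 0.197]
wrist_force: [-2.6, -1.1, 5.1]
gripper_width: 0.0105
grasp_force: 60.8
[-3.14139676e+00  6.04866473e-04  1.96647445e-01] [-0.13581896  0.78014474 -0.37071429] [-2.59186208 -1.07438875  5.12448591]
```

```bash
python3 -m crank '[[[0,0,0,0,0,-0.02],[0,0,0,0,0,-0.02],[0,0,0,0,0,0],[0,0,0,0,0,0],[0,0,0,0,0,0],[0,0,0,0,0,0],[0,0,0,0,0,0],[0,0,0,0,0,0],[0,0,0,0,0,0],[0,0,0,0,0,0]]]'
python3 -c "from station import bot;s=bot.read_state();print(s['moment'],s['tcp_rot'])"
python3 -m crank '[[[0,0,0,0,0,0.04],[0,0,0,0,0,0],[0,0,0,0,0,0],[0,0,0,0,0,0],[0,0,-0.3,0,0,0],[0,0,-0.35,0,0,0],[0,0,-0.35,0,0,0],[0,0,-0.35,0,0,0],[0,0,-0.35,0,0,0],[0,0,-0.15,0,0,0]]]' 1
python3 - <<'E'
from h import *
c=bot.read_camera("wrist");np.save("w2.npy",c,allow_pickle=True)
s=bot.read_state();print(s["eef_pos"],s["tcp_rot"])
u,v=map(int,proj(c,(.589,-.215,.07)));print(u,v)
x0,y0=max(u-130,0),max(v-100,0);print(x0,y0)
cv2.imwrite("pics/w2.png",cv2.resize(cv2.cvtColor(c["frame"][y0:y0+200,x0:x0+260],cv2.COLOR_RGB2BGR),None,fx=3,fy=3,interpolation=2))
E
```

```text
time: 9.05
eef_pos: [0.5827, -0.1626, 0.0747]
tcp_rot: [-3.141, 0.0, 0.237]
wrist_force: [-2.7, -0.5, 5.4]
gripper_width: 0.0105
grasp_force: 63.4
[-0.06819755  0.73599347 -0.66848112] [-3.14098966e+00  4.37552854e-04  2.37075403e-01]
time: 10.3
eef_pos: [0.5844, -0.1622, 0.2997]
tcp_rot: [3.14, -0.005, 0.199]
wrist_force: [-0.3, 0.4, -0.8]
gripper_width: 0.0855
grasp_force: 0.0
[ 0.58511087 -0.1622767   0.30123414] [ 3.13847121 -0.00752387  0.19899751]
313 179
183 79
```

View pics/w2.png

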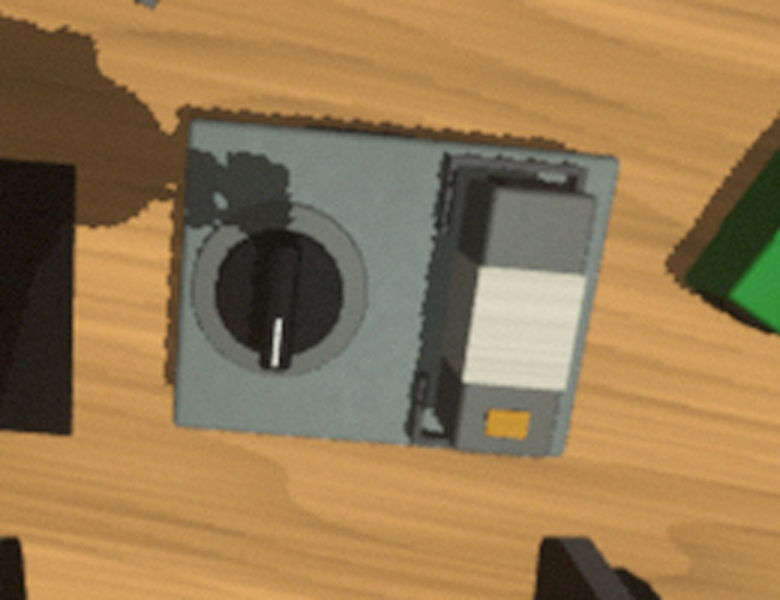

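Dial bar (284,240)-(274,365) in the crop lies parallel to the charger's sides, so it is off, and the pack is still seated. Next I grasp the fresh pack.

```bash
python3 -m crank '[[[0,0,0,0,0,0.076],[-0.01,0.35,0,0,0,0],[-0.005,0.35,0,0,0,0],[0,0.167,0.1,0,0,0],[0,0,0.4,0,0,0],[0,0,0.4,0,0,0],[0,0,0.3,0,0,0],[0,0,0.1,0,0,0],[0,0,0,0,0,0],[0,0,0,0,0,0]]]' 1
python3 - <<'E'
from h import *
c=bot.read_camera("wrist");s=bot.read_state();print(s["eef_pos"],s["tcp_rot"])
f=c["frame"];hsv=cv2.cvtColor(f,cv2.COLOR_RGB2HSV)
u,v=map(int,proj(c,(.5955,-.2655,.107)))
m=((hsv[...,2]>130)&(hsv[...,1]<60)).astype(np.uint8);w=np.zeros_like(m);w[max(0,v-70):v+70,u-80:u+80]=1
k=max(cv2.findContours(m*w,0,1)[0],key=cv2.contourArea);r=cv2.minAreaRect(k);print(u,v,r)
B=np.array([plane(c,*p,.107) for p in cv2.boxPoints(r)]);print(B.round(4),B.mean(0))
cv2.imwrite("pics/w3.png",f[:,:,::-1])
E
```

```text
time: 11.6
eef_pos: [0.5952, -0.2658, 0.1425]
tcp_rot: [3.14, -0.003, 0.119]
wrist_force: [-0.2, -0.4, 0.5]
gripper_width: 0.0851
grasp_force: 0.0
[ 0.59523104 -0.26600093  0.14262512] [ 3.13981552 -0.0037621   0.1192542 ]
275 223 ((286.7360534667969, 212.605224609375), (80.00472259521484, 124.10562896728516), 3.4682295322418213)
[[ 0.5528 -0.2449  0.107 ]
 [ 0.6479 -0.2418  0.107 ]
 [ 0.6512 -0.2965  0.107 ]
 [ 0.5559 -0.3073  0.107 ]] [ 0.6019478  -0.27265023  0.107     ]
```

```bash
python3 -m crank '[[[0,0,0.2,0,0,0],[0,0,0.2,0,0,0],[0,0,0.15,0,0,0],[0,0,0.08,0,0,0],[0,0,0,0,0,0],[0,0,0,0,0,0],[0,0,0,0,0,0],[0,0,0,0,0,0],[0,0,0,0,0,0],[0,0,0,0,0,0]]]' 1
python3 -m crank '[[[0,0,0,0,0,0],[0,0,0,0,0,0],[0,0,0,0,0,0],[0,0,0,0,0,0],[0,0,0,0,0,0],[0,0,0,0,0,0],[0,0,0,0,0,0],[0,0,0,0,0,0],[0,0,-0.02,0,0,0],[0,0,-0.08,0,0,0]]]' 0
```

```text
time: 12.9
eef_pos: [0.5937, -0.2658, 0.0648]
tcp_rot: [3.142, -0.0, 0.119]
wrist_force: [0.5, 0.9, -0.3]
gripper_width: 0.0851
grasp_force: 0.0
time: 14.15
eef_pos: [0.5911, -0.2658, 0.0743]
tcp_rot: [-3.14, 0.006, 0.119]
wrist_force: [-0.2, -0.6, -4.8]
gripper_width: 0.0427
grasp_force: 64.2
```

```bash
python3 -m crank '[[[0,0,-0.25,0,0,0],[0,0,-0.35,0,0,0],[0,0,-0.35,0,0,0],[-0.028,-0.2,0,0,0,0],[-0.028,-0.34,0,0,0,0],[-0.028,-0.35,0,0,0,0],[-0.028,-0.35,0,0,0,0],[-0.028,-0.35,0,0,0,0],[-0.028,-0.34,0,0,0,0],[-0.03,-0.22,0,0,0,0]]]'
python3 -m crank '[[[0,0,0.15,0,0,0],[0,0,0.3,0,0,0],[0,0,0.3,0,0,0],[0,0,0.3,0,0,0],[0,0,0.2,0,0,0],[0,0,0.1,0,0,0],[0,0,0.05,0,0,0],[0,0,0,0,0,0],[0,0,0,0,0,0],[0,0,0,0,0,0]]]'
```

```text
time: 15.4
eef_pos: [0.5383, -0.0096, 0.1907]
tcp_rot: [-3.141, 0.001, 0.122]
wrist_force: [0.6, 0.1, -4.3]
gripper_width: 0.0426
grasp_force: 64.3
time: 16.65
eef_pos: [0.5402, -0.0124, 0.0236]
tcp_rot: [3.141, -0.002, 0.119]
wrist_force: [-0.5, -0.6, -4.9]
gripper_width: 0.0426
grasp_force: 64.1
```

```bash
python3 -m crank '[[[0,0,0.03,0,0,0],[0,0,0.02,0,0,0],[0,0,0.02,0,0,0],[0,0,0.01,0,0,0],[0,0,0.005,0,0,0],[0,0,0.005,0,0,0],[0,0,0,0,0,0],[0,0,0,0,0,0],[0,0,0,0,0,0],[0,0,0,0,0,0]]]'

```

```text
time: 17.9
eef_pos: [0.5392, -0.0125, 0.013]
tcp_rot: [3.141, 0.0, 0.119]
wrist_force: [-4.0, -0.4, 5.0]
gripper_width: 0.043
grasp_force: 65.6
```

```bash
python3 -m crank '[[[0,0,0,0,0,0],[0,0,0,0,0,0],[0,0,0,0,0,0],[0,0,0,0,0,0],[0,0,-0.15,0,0,0],[0,0,-0.4,0,0,0],[0,0,-0.45,0,0,0],[0,0,-0.45,0,0,0],[0,0,-0.45,0,0,0],[0,0,-0.3,0,0,0]]]' 1
python3 -m crank '[[[0.02,-0.15,0,0,0,0],[0.02,-0.3,0,0,0,0],[0.02,-0.35,0,0,0,0],[0.02,-0.35,0,0,0,0],[0.02,-0.35,0,0,0,0],[0.02,-0.33,0,0,0,0],[0.02,-0.2,0,0,0,0],[0.01,-0.1,0,0,0,0],[0,0,0,0,0,0],[0,0,0,0,0,0]]]'
python3 - <<'E'
from h import *
c=bot.read_camera("wrist");np.save("w4.npy",c,allow_pickle=True)
s=bot.read_state();print(s["eef_pos"],s["tcp_rot"])
u,v=map(int,proj(c,(.527,.243,.106)));x0,y0=max(u-130,0),max(v-100,0);print(u,v,x0,y0)
cv2.imwrite("pics/w4.png",cv2.resize(cv2.cvtColor(c["frame"][y0:y0+200,x0:x0+260],cv2.COLOR_RGB2BGR),None,fx=3,fy=3,interpolation=2))
E
```

```text
time: 19.15
eef_pos: [0.5403, -0.0122, 0.2791]
tcp_rot: [3.141, -0.004, 0.119]
wrist_force: [1.4, -0.1, -1.3]
gripper_width: 0.0854
grasp_force: 0.0
time: 20.4
eef_pos: [0.5274, 0.2418, 0.2756]
tcp_rot: [3.14, 0.0, 0.117]
wrist_force: [-0.2, -0.3, 1.1]
gripper_width: 0.0854
grasp_force: 0.0
[0.52750392 0.2417146  0.27577252] [3.14027650e+00 1.10293314e-04 1.16550498e-01]
274 184 144 84
```

View pics/w4.png

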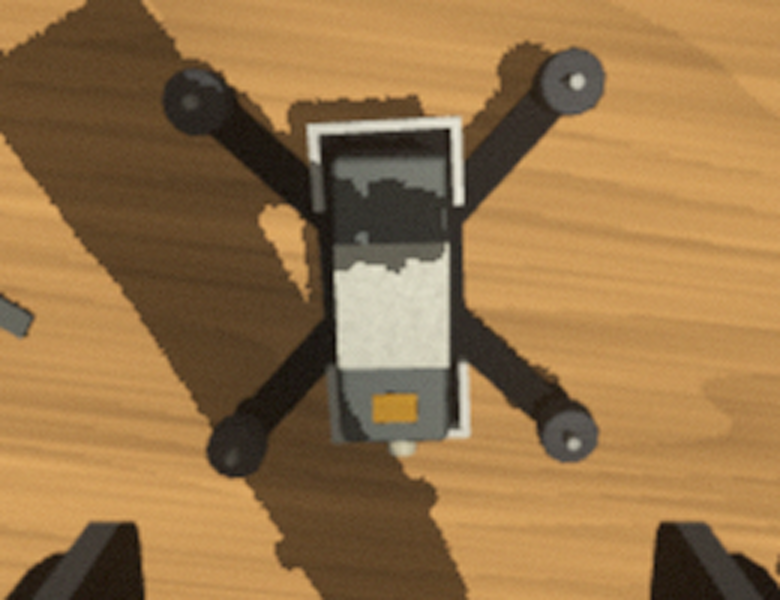

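Wrist view of the drone (crop pixels): the used pack's top face runs (332,157), (448,157), (447,439), (341,441), its band (332,243)-(449,368), and the tray's outer far corners are (308,123) and (462,117).

```bash
python3 - <<'E'
from h import *
c=np.load("w4.npy",allow_pickle=True).item();t=bot.read_camera("top")
g=lambda x,y,z:plane(c,144+x/3,84+y/3,z)
for C in([(332,157),(448,157),(447,439),(341,441)],[(332,243),(450,243),(449,368),(336,368)]):
    P=np.array([g(*p,.106) for p in C]);d=P[0]-P[3]+P[1]-P[2];print(P.round(4)[:,:2].tolist(),P.mean(0).round(4),"yaw",np.arctan2(d[1],d[0]))
m=np.mean([(332,243),(450,243),(449,368),(336,368)],0)
print("tri",tri((c,144+m[0]/3,84+m[1]/3),(t,203.3,225.7)))
P=np.array([g(*p,.065) for p in[(195,100),(572,82),(568,435),(238,445)]]);print("motors",P.round(3)[:,:2].tolist(),P.mean(0)); d=P[0]-P[3]+P[1]-P[2];print(np.arctan2(d[1],d[0]))
d=P[0]-P[1]+P[3]-P[2];print(np.arctan2(-d[0],d[1]))
P=np.array([g(*p,.078) for p in[(308,123),(462,117),(468,437)]]);print("tray",P.round(4)[:,:2].tolist(),(P[0]+P[2])/2)
E
```

```text
[[0.5792, 0.2721], [0.5842, 0.2289], [0.4718, 0.2141], [0.4658, 0.2575]] [0.5252 0.2431 0.106 ] yaw 0.1292171000986496
[[0.547, 0.269], [0.5523, 0.2238], [0.5023, 0.2174], [0.497, 0.2626]] [0.5247 0.2432 0.106 ] yaw 0.12708335768661722
tri (array([0.52638086, 0.24242867, 0.1085239 ]), np.float64(0.0010712772988809315))
motors [[0.593, 0.333], [0.618, 0.18], [0.464, 0.154], [0.442, 0.306]] [0.52906835 0.24308744 0.065     ]
0.17172201576059395
0.15555209000724618
tray [[0.5894, 0.2847], [0.5989, 0.2235], [0.4629, 0.2018]] [0.52616214 0.24321855 0.078     ]
```

```bash
python3 -m crank '[[[-0.015,-0.012,0,0,0,-0.012],[0,0,0.3,0,0,0],[0,0,0.35,0,0,0],[0,0,0.35,0,0,0],[0,0,0.3,0,0,0],[0,0,0.2,0,0,0],[0,0,0.1,0,0,0],[0,0,0.06,0,0,0],[0,0,0,0,0,0],[0,0,0,0,0,0]]]' 1
python3 -m crank '[[[0,0,0,0,0,0],[0,0,0,0,0,0],[0,0,0,0,0,0],[0,0,0,0,0,0],[0,0,0,0,0,0],[0,0,0,0,0,0],[0,0,0,0,0,0],[0,0,0,0,0,0],[0,0,0,0,0,0],[0,0,0,0,0,0]]]' 0
```

```text
time: 21.75
eef_pos: [0.5257, 0.2452, 0.0779]
tcp_rot: [-3.141, -0.002, 0.132]
wrist_force: [0.2, 0.3, -0.5]
gripper_width: 0.086
grasp_force: 0.0
time: 23.0
eef_pos: [0.5255, 0.2449, 0.0777]
tcp_rot: [-3.141, -0.001, 0.132]
wrist_force: [-0.6, -1.0, 5.5]
gripper_width: 0.0414
grasp_force: 61.2
```

```bash
python3 -m crank '[[[0,0,-0.03,0,0,0],[0,0,-0.05,0,0,0],[0,0,-0.1,0,0,0],[0,0,-0.15,0,0,0],[0,0,-0.2,0,0,0],[0,0,-0.25,0,0,0],[0,0,-0.2,0,0,0],[0,0,-0.1,0,0,0],[0,0,0,0,0,0],[0,0,0,0,0,0]]]'
python3 - <<'E'
from h import *
t=bot.read_camera("top")["frame"][:,:,::-1];s=bot.read_camera("side")["frame"][:,:,::-1];w=bot.read_camera("wrist");np.save("w5.npy",w,allow_pickle=True)
f=lambda im,x,y:cv2.resize(im[y:y+75,x:x+100],(400,300),interpolation=2)
cv2.imwrite("pics/c2.png",np.vstack([np.hstack([f(t,342,155),f(s,270,130)]),np.hstack([f(s,215,225),cv2.resize(w["frame"][:,:,::-1],(400,300))])]))
E
```

```text
time: 24.25
eef_pos: [0.5244, 0.2442, 0.2053]
tcp_rot: [3.141, 0.002, 0.132]
wrist_force: [-0.4, 0.2, -3.6]
gripper_width: 0.0418
grasp_force: 61.0
```

View pics/c2.png

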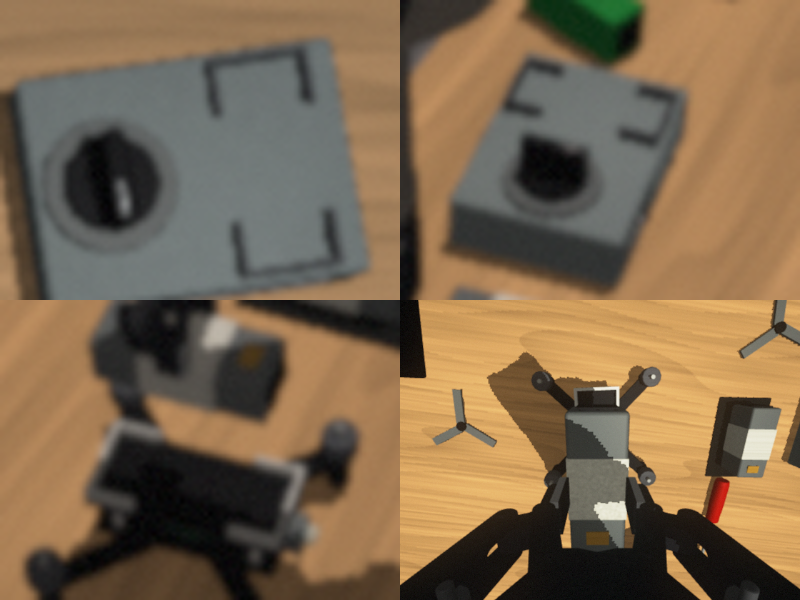

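The composite shows the charger bay empty with corners (205,65), (307,48), (340,263), (240,277) in its top-view crop, the dial off, the drone standing, and the pack level in the fingers.

```bash
python3 - <<'E'
from h import *
t=bot.read_camera("top");s=bot.read_camera("side")
P=np.array([plane(t,342+x/4,155+y/4,.064) for x,y in[(205,65),(307,48),(340,263),(240,277)]]);d=P[0]-P[3]+P[1]-P[2]
print(P.round(3).tolist(),P.mean(0).round(4),np.arctan2(d[1],d[0]))
print(tri((t,342+273/4,155+163.25/4),(s,270+196.5/4,130+101.5/4)))
P=np.array([plane(s,215+x/4,225+y/4,.078) for x,y in[(120,123),(303,160),(285,215),(90,197)]]);print(P.round(3).tolist(),P.mean(0))
E
```

```text
[[0.656, -0.224, 0.064], [0.664, -0.287, 0.064], [0.53, -0.3, 0.064], [0.523, -0.239, 0.064]] [ 0.593  -0.2624  0.064 ] 0.09898733099326384
(array([ 0.59019064, -0.26432218,  0.05972247]), np.float64(0.0031666144489746625))
[[0.594, 0.225, 0.078], [0.467, 0.196, 0.078], [0.458, 0.241, 0.078], [0.581, 0.288, 0.078]] [0.52491942 0.23762731 0.078     ]
```

```bash
python3 -m crank '[[[0,0.2,0,0,0,0],[0,0.35,0,0,0,0],[0,0.4,0,0,0,0],[0,0.4,0,0,0,0],[0,0.4,0,0,0,0],[0,0.4,0,0,0,0],[0,0.4,0,0,0,0],[0,0.4,0,0,0,0],[0,0.4,0,0,0,0],[0,0.35,0,0,0,0]]]'
python3 -m crank '[[[0.017,0.3,0,0,0,0.023],[0,0.2,0,0,0,0],[0,0.08,0,0,0,0],[0,0,0.15,0,0,0],[0,0,0.25,0,0,0],[0,0,0.25,0,0,0],[0,0,0.15,0,0,0],[0,0,0.08,0,0,0],[0,0,0,0,0,0],[0,0,0,0,0,0]]]'
```

```text
time: 25.75
eef_pos: [0.5831, -0.1977, 0.2059]
tcp_rot: [3.141, 0.001, 0.131]
wrist_force: [0.3, -0.0, -2.4]
gripper_width: 0.0416
grasp_force: 61.1
time: 27.0
eef_pos: [0.5947, -0.2645, 0.1022]
tcp_rot: [3.14, -0.002, 0.108]
wrist_force: [-0.7, -0.4, -2.8]
gripper_width: 0.0415
grasp_force: 61.1
```

```bash
python3 -m crank '[[[0,0,0.07,0,0,0],[0,0,0.09,0,0,0],[0,0,0.07,0,0,0],[0,0,0.04,0,0,0],[0,0,0.015,0,0,0],[0,0,0.01,0,0,0],[0,0,0.01,0,0,0],[0,0,0.01,0,0,0],[0,0,0,0,0,0],[0,0,0,0,0,0]]]'
```

```text
time: 28.25
eef_pos: [0.594, -0.2644, 0.0647]
tcp_rot: [3.141, -0.001, 0.108]
wrist_force: [-2.6, 1.4, 5.2]
gripper_width: 0.0415
grasp_force: 62.1
```

```bash
python3 -m crank '[[[0,0,0,0,0,0],[0,0,0,0,0,0],[0,0,0,0,0,0],[0,0,0,0,0,0],[0,0,-0.1,0,0,0],[0,0,-0.3,0,0,0],[0,0,-0.3,0,0,0],[0,0,-0.3,0,0,0],[0,0,0,0,0,0],[0,0,0,0,0,0]]]' 1
python3 -m crank '[[[-0.028,-0.2,0,0,0,-0.011],[-0.03,-0.35,0,0,0,0],[-0.03,-0.35,0,0,0,0],[-0.03,-0.35,0,0,0,0],[-0.03,-0.35,0,0,0,0],[-0.03,-0.3,0,0,0,0],[-0.03,-0.2,0,0,0,0],[-0.02,-0.036,0,0,0,0],[0,0,0,0,0,0],[0,0,0,0,0,0]]]'
```

```text
time: 29.5
eef_pos: [0.5933, -0.2642, 0.1828]
tcp_rot: [-3.142, 0.0, 0.108]
wrist_force: [0.1, 0.3, 0.4]
gripper_width: 0.0854
grasp_force: 0.0
time: 30.75
eef_pos: [0.5364, -0.015, 0.1825]
tcp_rot: [3.141, 0.001, 0.116]
wrist_force: [0.1, 0.8, 0.1]
gripper_width: 0.0853
grasp_force: 0.0
```

```bash
python3 -m crank '[[[0.042,-0.018,0.1,0,0,0],[0,0,0.3,0,0,0],[0,0,0.35,0,0,0],[0,0,0.3,0,0,0],[0,0,0.2,0,0,0],[0,0,0.1,0,0,0],[0,0,0.03,0,0,0],[0,0,0,0,0,0],[0,0,0,0,0,0],[0,0,0,0,0,0]]]' 1
python3 -m crank '[[[0,0,0,0,0,0],[0,0,0,0,0,0],[0,0,0,0,0,0],[0,0,0,0,0,0],[0,0,0,0,0,0],[0,0,0,0,0,0],[0,0,0,0,0,0],[0,0,0,0,0,0],[0,0,0,0,0,0],[0,0,0,0,0,0]]]' 0
python3 - <<'E'
from h import *
w=bot.read_camera("wrist");np.save("w6.npy",w,allow_pickle=True)
t=bot.read_camera("top")["frame"][:,:,::-1];s=bot.read_camera("side")["frame"][:,:,::-1]
f=lambda im,x,y:cv2.resize(im[y:y+75,x:x+100],(400,300),interpolation=2)
cv2.imwrite("pics/c3.png",np.vstack([np.hstack([f(t,157,190),f(s,215,238)]),np.hstack([f(t,342,155),f(s,270,130)])]))
E
```

```text
time: 32.0
eef_pos: [0.5417, -0.0102, 0.0182]
tcp_rot: [3.141, -0.002, 0.119]
wrist_force: [0.7, 1.0, -0.0]
gripper_width: 0.0854
grasp_force: 0.0
time: 33.25
eef_pos: [0.5416, -0.0107, 0.0179]
tcp_rot: [3.141, -0.001, 0.119]
wrist_force: [-0.4, -1.9, 5.8]
gripper_width: 0.0426
grasp_force: 63.7
```

View pics/c3.png

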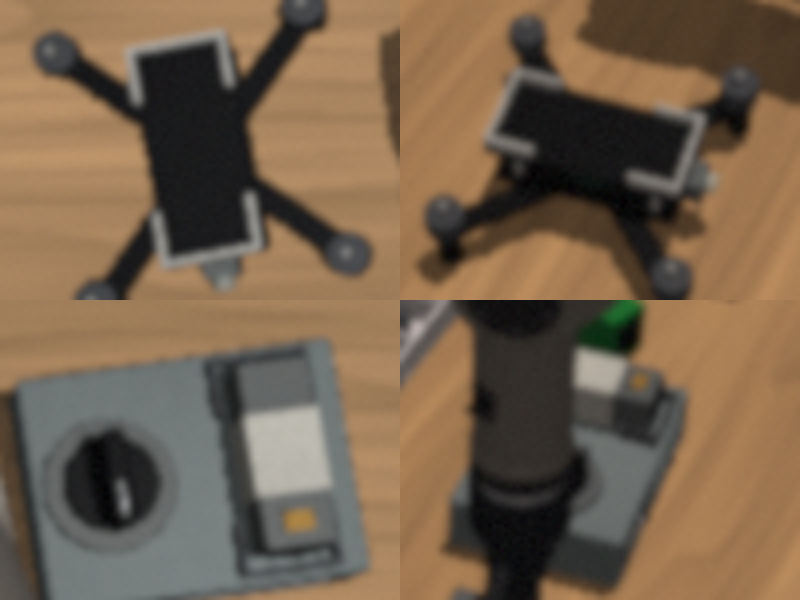

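The used pack sits inside the bay, and the dial is still off. The empty tray's outer corners are (128,48), (225,32), (265,243), (165,267) in the top crop and (115,68), (305,115), (280,190), (90,148) in the side crop.

```bash
python3 - <<'E'
from h import *
t=bot.read_camera("top");s=bot.read_camera("side")
a=[(128,48),(225,32),(265,243),(165,267)];b=[(115,68),(305,115),(280,190),(90,148)]
P=np.array([plane(t,157+x/4,190+y/4,.078) for x,y in a]);d=P[0]-P[3]+P[1]-P[2]
print(P.round(3).tolist(),P.mean(0).round(4),np.arctan2(d[1],d[0]))
A,B=np.mean(a,0),np.mean(b,0);print(tri((t,157+A[0]/4,190+A[1]/4),(s,215+B[0]/4,238+B[1]/4)))
c=(342+285/4,155+155/4);print("used band",plane(t,342+286/4,155+(450-300)/4,.093))
E
```

```text
[[0.59, 0.283, 0.078], [0.599, 0.223, 0.078], [0.468, 0.199, 0.078], [0.455, 0.26, 0.078]] [0.528  0.2412 0.078 ] 0.17359063196164912
(array([0.52633022, 0.24158895, 0.0721625 ]), np.float64(0.0018819066481743653))
used band [ 0.59547979 -0.26378824  0.093     ]
```

```bash
python3 -m crank '[[[0,0,-0.03,0,0,0],[0,0,-0.1,0,0,0],[0,0,-0.25,0,0,0],[0,0,-0.35,0,0,0],[0,0,-0.35,0,0,0],[0,0,-0.3,0,0,0],[0,0,-0.15,0,0,0],[0,0,-0.07,0,0,0],[0,0,0,0,0,0],[0,0,0,0,0,0]]]'
python3 -m crank '[[[0.02,-0.2,0,0,0,0],[0.02,-0.35,0,0,0,0],[0.02,-0.35,0,0,0,0],[0.02,-0.35,0,0,0,0],[0.02,-0.35,0,0,0,0],[0.02,-0.31,0,0,0,0],[0.006,-0.2,0,0,0,0],[0,0,0,0,0,-0.039],[0,0,0,0,0,0],[0,0,0,0,0,0]]]'
```

```text
time: 34.75
eef_pos: [0.54, -0.0103, 0.208]
tcp_rot: [-3.141, 0.003, 0.119]
wrist_force: [-0.1, -0.4, -4.3]
gripper_width: 0.0426
grasp_force: 62.7
time: 36.0
eef_pos: [0.526, 0.242, 0.2086]
tcp_rot: [3.141, 0.001, 0.158]
wrist_force: [-0.6, -0.4, -4.2]
gripper_width: 0.0424
grasp_force: 62.7
```

```bash
python3 -m crank '[[[0,0,0.1,0,0,0],[0,0,0.2,0,0,0],[0,0,0.2,0,0,0],[0,0,0.2,0,0,0],[0,0,0.12,0,0,0],[0,0,0.08,0,0,0],[0,0,0.05,0,0,0],[0,0,0.03,0,0,0],[0,0,0,0,0,0],[0,0,0,0,0,0]]]'
```

```text
time: 37.25
eef_pos: [0.5263, 0.2433, 0.0923]
tcp_rot: [-3.141, -0.001, 0.16]
wrist_force: [0.2, 0.2, -5.2]
gripper_width: 0.042
grasp_force: 62.6
```

Bottom is 9 mm above the floor and already inside the 10 mm lips, with no contact. I'll lower the rest slowly.

```bash
python3 -m crank '[[[0,0,0.02,0,0,0],[0,0,0.02,0,0,0],[0,0,0.015,0,0,0],[0,0,0.01,0,0,0],[0,0,0.005,0,0,0],[0,0,0.005,0,0,0],[0,0,0.005,0,0,0],[0,0,0,0,0,0],[0,0,0,0,0,0],[0,0,0,0,0,0]]]'
```

```text
time: 38.5
eef_pos: [0.5259, 0.2431, 0.083]
tcp_rot: [3.141, -0.0, 0.16]
wrist_force: [-2.9, -1.0, 5.6]
gripper_width: 0.0426
grasp_force: 63.8
```

```bash
python3 -m crank '[[[0,0,0,0,0,0],[0,0,0,0,0,0],[0,0,0,0,0,0],[0,0,0,0,0,0],[0,0,-0.1,0,0,0],[0,0,-0.3,0,0,0],[0,0,-0.4,0,0,0],[0,0,-0.4,0,0,0],[0,0,-0.4,0,0,0],[0,0,-0.1,0,0,0]]]' 1
python3 -m crank '[[[0,0,0,0,0,0],[0,0,0,0,0,0],[0,0,0,0,0,0],[0,0,0,0,0,0],[0,0,0,0,0,0],[0,0,0,0,0,0],[0,0,0,0,0,0],[0,0,0,0,0,0],[0,0,0,0,0,0],[0,0,0,0,0,0]]]'
python3 - <<'E'
from h import *
w=bot.read_camera("wrist");np.save("w7.npy",w,allow_pickle=True)
t=bot.read_camera("top")["frame"][:,:,::-1];s=bot.read_camera("side")["frame"][:,:,::-1]
f=lambda im,x,y:cv2.resize(im[y:y+75,x:x+100],(400,300),interpolation=2)
u,v=map(int,proj(w,(.526,.2425,.1)));x0,y0=u-100,v-75;print(u,v)
cv2.imwrite("pics/c4.png",np.vstack([np.hstack([cv2.resize(w["frame"][y0:y0+150,x0:x0+200,::-1],(400,300)),f(s,215,238)]),np.hstack([f(t,342,155),f(s,270,130)])]))
E
```

```text
time: 39.75
eef_pos: [0.5273, 0.2446, 0.2913]
tcp_rot: [-3.139, -0.008, 0.16]
wrist_force: [0.2, -0.1, 0.4]
gripper_width: 0.0859
grasp_force: 0.0
time: 41.0
eef_pos: [0.526, 0.243, 0.2862]
tcp_rot: [3.142, -0.0, 0.16]
wrist_force: [0.2, 0.1, 0.7]
gripper_width: 0.0855
grasp_force: 0.0
276 181
```

View pics/c4.png

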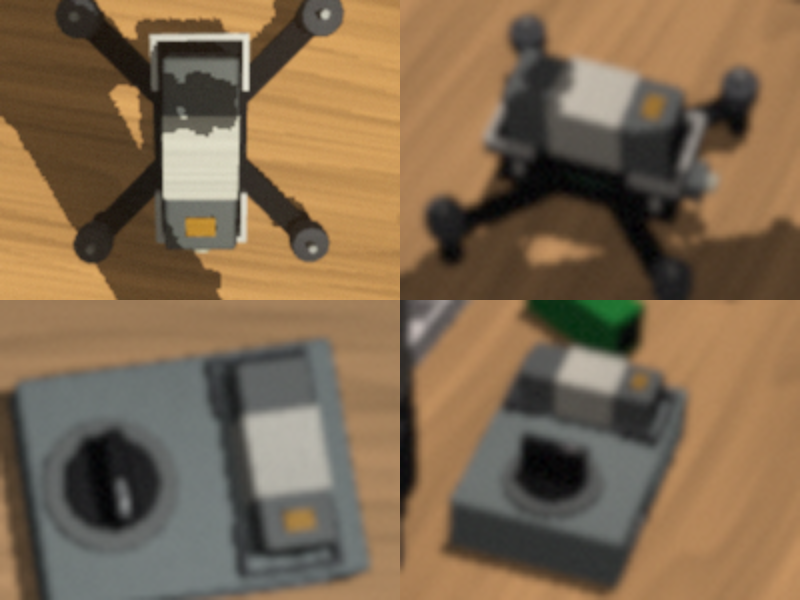

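The taller pack lies flat in the tray between its lips (wrist crop, centre about (200,150)). The lower pack lies flat in the bay (top crop, about (287,450)), the dial is off and the drone is upright. I'm handing in the job.

```bash
python3 -c "from station import bot;print(bot.close_job())"
```

```text
the job is handed in; nothing more can be done
None
```

I turned the dial off first, swapped the two packs and handed the job in at about 41 s; the last images show both packs flat in their new places, the dial off and the drone upright, but the hand-in returned no verdict.

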